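# Set the flip tags on the reel bays

## Task

Each of the four reel bays has a hinged flip tag in front of it, with a raised round disc on one face (uppermost when the tag leans left, as seen from the robot) and a raised bar on the other (uppermost when it leans right). With the fingertips, lightly push tags just past upright so that they fall over by themselves, until every bay with a reel or roll in it shows the disc and the empty bay shows the bar. Do not grip or press hard on the tags or bays, and leave the reels and everything else where they are.

Things in the scene. Friction and masses are not known exactly. Their poses are not given: they have to be found in the camera images.
- rack: Fixed grey-painted base plate 150 x 450 x 8 mm that carries four identical reel bays in a row along its long side (its y). Origin: centre of the underside, on the bench. Its x points away from the robot (from the tags to the bays), y to the left along the row, z up; it may be turned by up to 0.15 rad. Bays are 110 mm apart.
- bay_a: Reel bay, fixed on the rack; letters do not follow the order in the row. Origin: centre of its floor, 8 mm above the bench; axes as the rack's. A reel in it has its origin within 20 mm of this. Black open tray 98 mm wide (y), x -43 to 45 mm, walls 3 mm thick, 30 mm high, front lip 12 mm. Before it, at x = -72 mm, a grey stand 52 x 22 mm, 61 mm high, carries its hinged tag.
- tag_a_pivot (a point): Middle of the hinge pin of the tag of bay_a: 53 mm above the bench, pin along the rack's x. Does not move with the tag. The middle of the tag's free edge is 45 mm from the pin: at rest 26 mm left or right of the pin and 90 mm above the bench, upright 98 mm above it.
- tag_a (a joint): Lean of the tag of bay_a (rad), a 36 x 44 x 3 mm aluminium plate, 30 g, on a nearly frictionless hinge. 0 upright; +0.61 on its left stop (rack +y), upper face with a raised round disc (24 mm); -0.61 on its right stop, upper face with a raised bar (28 x 6 mm). Past upright it falls by itself; under 1 N moves it, but the stops are rigid.
- bay_b: Reel bay, fixed on the rack; letters do not follow the order in the row. Origin: centre of its floor, 8 mm above the bench; axes as the rack's. A reel in it has its origin within 20 mm of this. Black open tray 98 mm wide (y), x -43 to 45 mm, walls 3 mm thick, 30 mm high, front lip 12 mm. Before it, at x = -72 mm, a grey stand 52 x 22 mm, 61 mm high, carries its hinged tag.
- tag_b_pivot (a point): Middle of the hinge pin of the tag of bay_b: 53 mm above the bench, pin along the rack's x. Does not move with the tag. The middle of the tag's free edge is 45 mm from the pin: at rest 26 mm left or right of the pin and 90 mm above the bench, upright 98 mm above it.
- tag_b (a joint): Lean of the tag of bay_b (rad), a 36 x 44 x 3 mm aluminium plate, 30 g, on a nearly frictionless hinge. 0 upright; +0.61 on its left stop (rack +y), upper face with a raised round disc (24 mm); -0.61 on its right stop, upper face with a raised bar (28 x 6 mm). Past upright it falls by itself; under 1 N moves it, but the stops are rigid.
- bay_c: Reel bay, fixed on the rack; letters do not follow the order in the row. Origin: centre of its floor, 8 mm above the bench; axes as the rack's. A reel in it has its origin within 20 mm of this. Black open tray 98 mm wide (y), x -43 to 45 mm, walls 3 mm thick, 30 mm high, front lip 12 mm. Before it, at x = -72 mm, a grey stand 52 x 22 mm, 61 mm high, carries its hinged tag.
- tag_c_pivot (a point): Middle of the hinge pin of the tag of bay_c: 53 mm above the bench, pin along the rack's x. Does not move with the tag. The middle of the tag's free edge is 45 mm from the pin: at rest 26 mm left or right of the pin and 90 mm above the bench, upright 98 mm above it.
- tag_c (a joint): Lean of the tag of bay_c (rad), a 36 x 44 x 3 mm aluminium plate, 30 g, on a nearly frictionless hinge. 0 upright; +0.61 on its left stop (rack +y), upper face with a raised round disc (24 mm); -0.61 on its right stop, upper face with a raised bar (28 x 6 mm). Past upright it falls by itself; under 1 N moves it, but the stops are rigid.
- bay_d: Reel bay, fixed on the rack; letters do not follow the order in the row. Origin: centre of its floor, 8 mm above the bench; axes as the rack's. A reel in it has its origin within 20 mm of this. Black open tray 98 mm wide (y), x -43 to 45 mm, walls 3 mm thick, 30 mm high, front lip 12 mm. Before it, at x = -72 mm, a grey stand 52 x 22 mm, 61 mm high, carries its hinged tag.
- tag_d_pivot (a point): Middle of the hinge pin of the tag of bay_d: 53 mm above the bench, pin along the rack's x. Does not move with the tag. The middle of the tag's free edge is 45 mm from the pin: at rest 26 mm left or right of the pin and 90 mm above the bench, upright 98 mm above it.
- tag_d (a joint): Lean of the tag of bay_d (rad), a 36 x 44 x 3 mm aluminium plate, 30 g, on a nearly frictionless hinge. 0 upright; +0.61 on its left stop (rack +y), upper face with a raised round disc (24 mm); -0.61 on its right stop, upper face with a raised bar (28 x 6 mm). Past upright it falls by itself; under 1 N moves it, but the stops are rigid.
- solder_reel: Loose reel of solder wire, blue flanges, 50 mm across, 40 mm high, standing on a flange in one of the bays. Origin at its underside, about 10 mm from its axis.
- tape_roll: Loose roll of amber tape, 56 mm across, 12 mm high, lying flat in one of the bays. Origin: centre of the underside.
- braid: Loose yellow reel of desoldering braid, 44 x 70 x 10 mm with its tail, lying flat in one of the bays. Origin: centre of the underside.
- sink: Bystander: loose black finned heat sink 30 x 30 x 16 mm on the bench in front of the rack. Origin: centre of the underside.
- pen: Bystander: loose black marker 11 x 122 x 12 mm on the bench in front of the rack. Origin: centre of the underside.
- cutters: Bystander: loose side cutters with yellow handles 48 x 91 x 10 mm, left of the rack. Origin: centre of the underside.
- tin: Bystander: loose open flux tin 60 mm across, 21 mm high, left of the rack. Origin: centre of the underside.
- driver: Bystander: loose screwdriver with red handle 16 x 146 x 17 mm, right of the rack. Origin: centre of the underside.

How it is judged:
By the outcome, as a careful person would: the job done as asked, in the order asked, and still so for the second after the job is handed in, with the robot touching nothing.
It also fails if it takes over 48 s, if anything falls off the work surface, if the arm or the gripper's body presses on something with over 40 N, if the wrist force passes 120 N, or if a joint passes its speed limit or range.

## Robot

A 6-joint arm with a two-finger parallel gripper is mounted at the origin on a cart in front of the work surface, level with it; the furniture and walls round the work are solid. World frame = base frame: x ahead of the robot, y to its left, z up, the work surface at z = 0. Lengths are in m, angles in rad, forces in N, time in s.
With the tool pointing down it reaches from about 0.375 to 0.975 m from the base axis. Payload 3.8 kg.
Tool frame: the origin (TCP) lies midway between the tips of the shut fingers; the grasp point (between the pads) lies 19 mm behind it; z points along the fingers, y is the line along which they close (so a half turn about z gives the same grasp; the last joint's range is limited). The gripper opens to 88 mm and grips with 3 to 60 N. Pads are 18 mm wide; open, the fingers measure 123 mm over their backs; the gripper's body (75 mm by 187 mm) begins 45 mm behind the grasp point.
Start: joints at [-1.328, 0.264, 1.604, -0, 1.274, -0.037], TCP at [0.186, -0.649, 0.239] pointing down, gripper open.
Joint ranges: [-2.63, 2.63], [-0.94, 2.18], [0.31, 2.57], [-1.31, 4.45], [0, 2.66], [-2.55, 2.55]. Speed limits (rad/s): [2.57, 2.57, 3.14, 3.14, 3.14, 3.14].

## Interface

Orientations are given as a 3x3 rotation matrix whose columns are the frame's x, y, z axes.
In Python, from workcell import robot, get_image, camera_params gives the robot as it stands.
- The arm moves only by the shell command python3 -m pendant 'ROWS' [FORCE]. ROWS is a JSON object whose one key "rows" holds a list of rows, each an object of numbers: "dx", "dy", "dz": the shift along the tool's x, y, z in cm; "rx", "ry", "rz": the turn, a rotation vector about the tool's x, y, z in degrees; "jaw": the opening, from 0 (shut) to 1 (fully open). In form: {"rows": [{"dx": .., "dy": .., "dz": .., "rx": .., "ry": .., "rz": .., "jaw": ..}, ...]}. A call has 1 to 20 rows; each row shifts and turns the commanded pose from where the row before left it, along the tool's axes as they then stand; what a row does not reach is not made up. A row lasts 1/10 s, in which the tool goes at most 50 mm and 8.59 degrees, less where a joint would pass 70% of its speed; a pose out of reach is approached as far as the arm can. A call with a gripper value outside its range is refused whole. The fingers move at their own pace and stop on an object; FORCE is the grip in N (left out, the last holds). Time passes only in rows, so rows that do not move let the fingers close. It gives the time, the measured TCP pose, the force, the opening and the grip force at its end, in the units of the state.
- robot.sense(): the state, without advancing time (a new reading comes with each control period).
- get_image(name): name is "scene" or "top"; returns (picture, depth): 400x640x3 uint8, red, green, blue; 400x640 float32, m along the optical axis (not along the pixel's ray), 0 where there is no reading.
- camera_params(name): a dict with "mtx" (3x3 intrinsics, pixels), "origin" and "orientation" of the camera in the world. Camera axes: x right, y down, z forward; pixel columns grow to the right and rows downward; lengths in m; the calibration is good to about 2 mm. A picture is of the moment at which its call begins. camera_params takes no time and is no camera call.
- robot.job_done(): hands the job in; it is judged then, once.
The state is a dict: "time": time; "joints": joint angles; "qd": joint speeds; "joint_efforts": joint torques, N m; "eef_pos": TCP position; "tool_rot": TCP orientation; "contact_force": force on the tool from outside, world axes, zero at the start; "moment": the same for the moment, N m; "width": finger opening in m; "gripper_force": force on a finger pad.
Only numpy, scipy, OpenCV 4.12 (cv2) and the standard library are available. Lean on these libraries where they do the work, as an engineer would, in place of code of your own. Each camera call takes 0.05 s, during which the arm holds its last target. There are 200 camera calls.

## Working session

There is one attempt and no reset: what is moved stays moved. The work goes in short steps, Python scripts to look and compute and a shell command to move; the robot and the scene stay as the last step left them, time stands still between calls to the robot, and variables do not carry over. Pictures are saved under pics/ and viewed, at most 10 in all, crops included, and the job is handed in when it is done.

```bash
mkdir -p pics
python3 - <<'E'
from workcell import robot,get_image,camera_params
import cv2,numpy as np
for n in("scene","top"):
    im,d=get_image(n);cv2.imwrite(f"pics/{n}0.png",im[:,:,::-1]);np.savez(f"{n}0.npz",im=im,d=d)
    p=camera_params(n);print(n,p)
s=robot.sense();print(s["time"],s["eef_pos"],s["tool_rot"],s["width"])
E
```

```text
scene {'mtx': array([[390.19463414,   0.        , 324.22139705],
       [  0.        , 390.19463414, 202.05006797],
       [  0.        ,   0.        ,   1.        ]]), 'origin': array([-0.35540469, -0.39104311,  0.71385232]), 'orientation': array([[ 0.42654284, -0.51635526,  0.74258902],
       [-0.90437123, -0.23151525,  0.3584876 ],
       [-0.01318628, -0.82448647, -0.56572802]])}
top {'mtx': array([[376.77257226,   0.        , 316.60124196],
       [  0.        , 376.77257226, 198.7881285 ],
       [  0.        ,   0.        ,   1.        ]]), 'origin': array([0.31811564, 0.03050022, 1.18121911]), 'orientation': array([[-0.007552  , -0.98964787,  0.14331801],
       [-0.9999527 ,  0.00659543, -0.00714832],
       [ 0.00612908, -0.14336522, -0.98965087]])}
0.1 [ 0.18623819 -0.64813252  0.23752286] [[ 9.61114213e-01  2.76150757e-01 -4.78302123e-04]
 [ 2.76151160e-01 -9.61112215e-01  1.96162028e-03]
 [ 8.20009132e-05 -2.01742481e-03 -9.99997962e-01]] 0.08802997288737048
```

View pics/scene0.png

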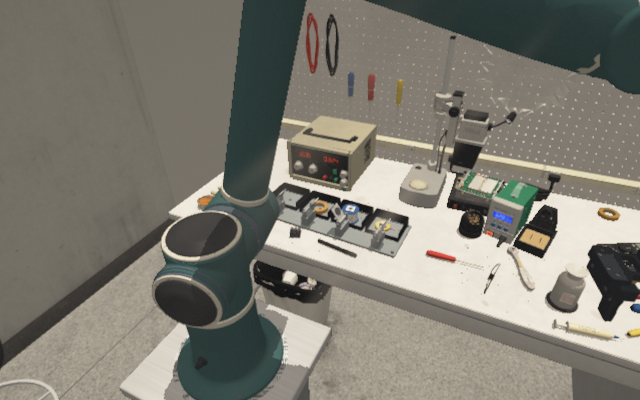

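View pics/top0.png

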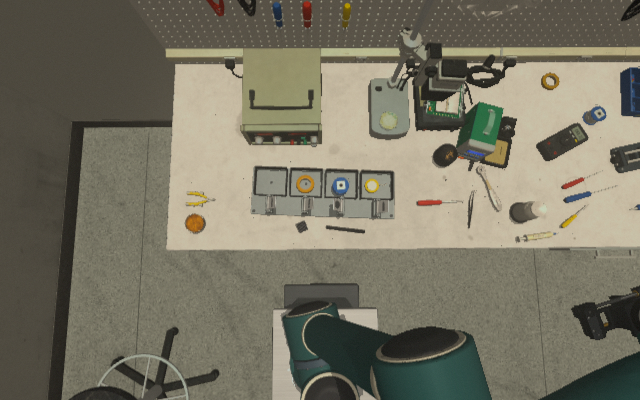

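The empty bay is the leftmost one (top view, pixel ~271,182). The tape (305,184), solder (341,186) and braid (372,185) are in the others, and the tags sit at about row 203. Next I'll zoom in and fit the rack pose.

```bash
cat > h.py <<'E'
import numpy as np
from workcell import camera_params
def world(n,d):
    p=camera_params(n);K=p["mtx"];v,u=np.mgrid[:400,:640]
    c=np.stack([(u-K[0,2])/K[0,0]*d,(v-K[1,2])/K[1,1]*d,d],-1)
    return c@np.array(p["orientation"]).T+p["origin"]
def proj(n,X):
    p=camera_params(n);c=(np.atleast_2d(X)-p["origin"])@np.array(p["orientation"]);q=c@p["mtx"].T
    return q[:,:2]/q[:,2:]
E
python3 - <<'E'
from h import *
import cv2
a=np.load("top0.npz");W=world("top",a["d"])
r=W[160:222,245:402]
# tray+stand region: rack plate top z~8mm; use everything 5..110mm high
m=((r[...,2]>.0045)&(r[...,2]<.12)).astype(np.uint8)
n,l,st,_=cv2.connectedComponentsWithStats(m);k=1+st[1:,4].argmax()
pl=r[l==k];print(st[k])
low=pl[(pl[:,2]<.013)]
rect=cv2.minAreaRect(pl[:,:2].astype(np.float32)*1000);print("all",rect)
hi=pl[pl[:,2]>.07];
for q in hi[np.argsort(-hi[:,1])]:print(np.round(q*1000).astype(int),end=' ')
im=a["im"][...,::-1]
A=cv2.resize(im[160:222,245:402],None,fx=5,fy=5,interpolation=cv2.INTER_CUBIC)
cv2.imwrite("pics/zt.png",A)
b=np.load("scene0.npz")["im"][...,::-1]
cv2.imwrite("pics/zs.png",cv2.resize(b[175:260,260:420],None,fx=5,fy=5,interpolation=cv2.INTER_CUBIC))
E
```

```text
[   6    5  146   54 6755]
all ((508.8871154785156, 0.588623046875), (458.4107971191406, 164.32034301757812), 87.39643096923828)
[476 161  71] [482 161  72] [455 161  71] [485 158  71] [482 158  72] [488 158  73] [455 158  73] [478 158  76] [472 157  76] [475 157  78] [469 157  77] [466 157  78] [463 157  78] [460 157  80] [457 157  80] [487 155  76] [461 155  75] [466 154  78] [478 154  79] [484 154  80] [457 154  79] [463 154  79] [472 154  80] [475 154  82] [469 154  81] [454 154  80] [480 154  83] [487 151  80] [478 151  79] [484 151  80] [469 151  80] [466 151  80] [457 151  81] [480 151  83] [471 151  84] [474 151  85] [460 151  83] [462 151  84] [454 151  83] [483 148  85] [486 148  86] [462 148  85] [477 148  86] [480 148  87] [453 148  85] [459 147  87] [474 147  89] [468 147  88] [471 147  89] [456 147  89] [465 147  90] [465 144  87] [471 144  88] [479 144  89] [482 144  90] [476 144  91] [467 144  90] [459 144  90] [485 144  92] [456 144  90] [453 144  91] [473 144  93] [461 144  92] [449  54  71] [461  51  70] [464  51  70] [470  51  70] [448  48  74] [451  48  74] [457 
[... 2674 characters left out ...]
83] [ 455 -179   82] [ 457 -179   82] [ 446 -179   79] [ 472 -179   82] [ 469 -179   81] [ 442 -180   88] [ 439 -180   86] [ 454 -180   87] [ 448 -181   86] [ 445 -181   85] [ 471 -181   89] [ 451 -181   84] [ 457 -181   85] [ 460 -181   85] [ 466 -181   86] [ 463 -181   85] [ 469 -182   83] [ 439 -182   90] [ 442 -182   90] [ 447 -183   91] [ 456 -183   92] [ 465 -183   92] [ 451 -183   89] [ 459 -183   90] [ 445 -183   87] [ 462 -183   89] [ 468 -184   89] [ 454 -184   85] [ 472 -184   88] [ 441 -184   96] [ 444 -185   93] [ 453 -185   94] [ 439 -185   91] [ 448 -186   90] [ 456 -186   92] [ 468 -186   94] [ 451 -186   90] [ 462 -186   90] [ 471 -186   91] [ 465 -186   89] [ 460 -187   88]
```

View pics/zt.png

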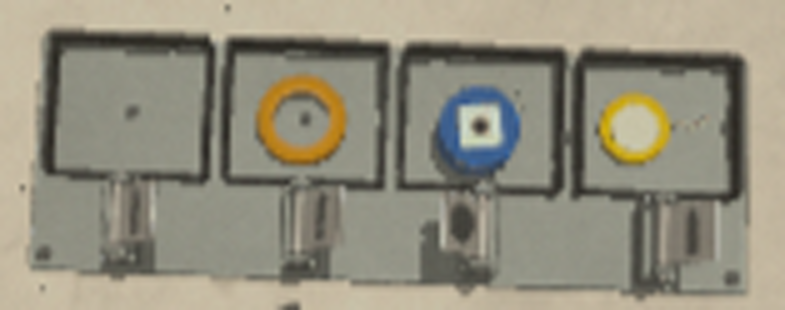

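View pics/zs.png

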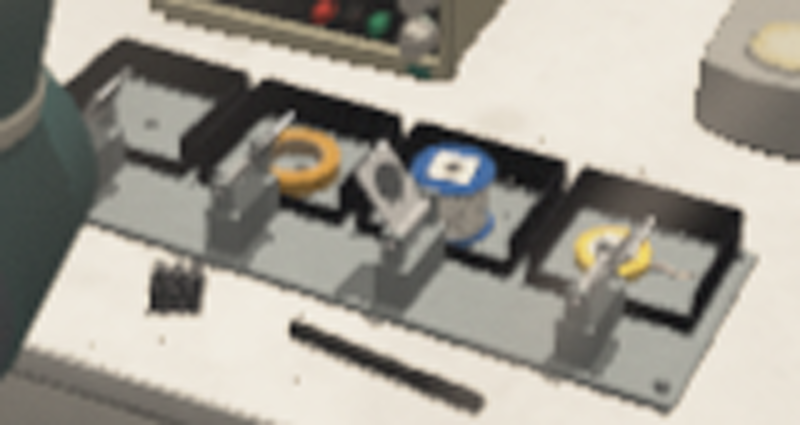

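Tag edges give pivots at y ≈ 170, 59, -51 and -161 mm. In the crop, the empty bay's tag leans right (bar) and the solder tag leans left (disc), so both are correct. The tape and braid tags lean right and have to be flipped to the left. First I shut the jaws and turn the tool so its x runs along the rack's y.

```bash
python3 -m pendant '{"rows":[{"rz":-7.9,"jaw":0},{"rz":-7.9,"jaw":0},{"rz":-7.9,"jaw":0},{"rz":-7.9,"jaw":0},{"rz":-7.9,"jaw":0},{"rz":-7.9,"jaw":0},{"rz":-7.9,"jaw":0},{"rz":-7.9,"jaw":0},{"rz":-7.9,"jaw":0},{"jaw":0},{"jaw":0}]}'
cat > go.py <<'E'
import sys,numpy as np
from workcell import robot
s=robot.sense();t=np.array(eval(sys.argv[1]))
print("t",s["time"],"pos",np.round(s["eef_pos"],4),"xaxis",np.round(s["tool_rot"],3)[:,0],"w",round(s["width"],4),"tool shift cm",np.round(np.array(s["tool_rot"]).T@(t-s["eef_pos"])*100,2),"F",np.round(s["contact_force"],2))
E
python3 go.py '[.457,-.211,.16]'
```

```text
t 0.1 pos [ 0.1862 -0.6481  0.2375] xaxis [0.961 0.276 0.   ] w 0.088 tool shift cm [ 38.09 -34.52   7.83] F [-0.37 -0.18 -0.02]invalid input
```

The call was refused, probably because every key is required in each row.

```bash
python3 -m pendant '{"rows":[{"dx":0,"dy":0,"dz":0,"rx":0,"ry":0,"rz":-7.9,"jaw":0},{"dx":0,"dy":0,"dz":0,"rx":0,"ry":0,"rz":-7.9,"jaw":0},{"dx":0,"dy":0,"dz":0,"rx":0,"ry":0,"rz":-7.9,"jaw":0},{"dx":0,"dy":0,"dz":0,"rx":0,"ry":0,"rz":-7.9,"jaw":0},{"dx":0,"dy":0,"dz":0,"rx":0,"ry":0,"rz":-7.9,"jaw":0},{"dx":0,"dy":0,"dz":0,"rx":0,"ry":0,"rz":-7.9,"jaw":0},{"dx":0,"dy":0,"dz":0,"rx":0,"ry":0,"rz":-7.9,"jaw":0},{"dx":0,"dy":0,"dz":0,"rx":0,"ry":0,"rz":-7.9,"jaw":0},{"dx":0,"dy":0,"dz":0,"rx":0,"ry":0,"rz":-7.9,"jaw":0},{"dx":0,"dy":0,"dz":0,"rx":0,"ry":0,"rz":0,"jaw":0},{"dx":0,"dy":0,"dz":0,"rx":0,"ry":0,"rz":0,"jaw":0}]}'
python3 go.py '[.457,-.211,.16]'
```

```text
time: 1.2
eef_pos: [0.1863, -0.6485, 0.2382]
tool_rot: [[0.053, 0.999, -0.0], [0.999, -0.053, 0.001], [0.001, -0.0, -1.0]]
contact_force: [-0.2, -0.7, 0.3]
width: 0.0019
gripper_force: 0.0
t 1.2 pos [ 0.1863 -0.6485  0.2382] xaxis [0.053 0.999 0.001] w 0.0019 tool shift cm [45.12 24.7   7.85] F [-0.16 -0.69  0.28]
```

```bash
python3 -m pendant '{"rows":[{"dx":3,"dy":1.65,"dz":0,"rx":0,"ry":0,"rz":0,"jaw":0},{"dx":3,"dy":1.65,"dz":0,"rx":0,"ry":0,"rz":0,"jaw":0},{"dx":3,"dy":1.65,"dz":0,"rx":0,"ry":0,"rz":0,"jaw":0},{"dx":3,"dy":1.65,"dz":0,"rx":0,"ry":0,"rz":0,"jaw":0},{"dx":3,"dy":1.65,"dz":0,"rx":0,"ry":0,"rz":0,"jaw":0},{"dx":3,"dy":1.65,"dz":0,"rx":0,"ry":0,"rz":0,"jaw":0},{"dx":3,"dy":1.65,"dz":0,"rx":0,"ry":0,"rz":0,"jaw":0},{"dx":3,"dy":1.65,"dz":0,"rx":0,"ry":0,"rz":0,"jaw":0},{"dx":3,"dy":1.65,"dz":0,"rx":0,"ry":0,"rz":0,"jaw":0},{"dx":3,"dy":1.65,"dz":0,"rx":0,"ry":0,"rz":0,"jaw":0},{"dx":3,"dy":1.65,"dz":0,"rx":0,"ry":0,"rz":0,"jaw":0},{"dx":3,"dy":1.65,"dz":0,"rx":0,"ry":0,"rz":0,"jaw":0},{"dx":3,"dy":1.65,"dz":0,"rx":0,"ry":0,"rz":0,"jaw":0},{"dx":3,"dy":1.65,"dz":0,"rx":0,"ry":0,"rz":0,"jaw":0},{"dx":3,"dy":1.65,"dz":0,"rx":0,"ry":0,"rz":0,"jaw":0},{"dx":0,"dy":0,"dz":2,"rx":0,"ry":0,"rz":0,"jaw":0},{"dx":0,"dy":0,"dz":2,"rx":0,"ry":0,"rz":0,"jaw":0},{"dx":0,"dy":0,"dz":2,"rx":0,"ry":0,"rz":0,"jaw":0},{"dx":0,"dy":0,"dz":0,"rx":0,"ry":0,"rz":0,"jaw":0},{"dx":0,"dy":0,"dz":0,"rx":0,"ry":0,"rz":0,"jaw":0}]}'
python3 go.py '[.457,-.211,.08]'
python3 - <<'E'
from workcell import get_image
import cv2,numpy as np
t,d=get_image("top");s,_=get_image("scene")
f=lambda i,r,c:cv2.resize(i[r:r+80,c:c+160,::-1],None,fx=4,fy=4,interpolation=cv2.INTER_CUBIC)
cv2.imwrite("pics/a1.png",np.vstack([f(t,150,260),f(s,190,290)])[:600])
E
```

```text
time: 3.2
eef_pos: [0.4559, -0.2116, 0.1787]
tool_rot: [[0.052, 0.999, -0.001], [0.999, -0.052, 0.0], [0.0, -0.001, -1.0]]
contact_force: [0.2, -1.2, 0.2]
width: 0.0005
gripper_force: 0.0
t 3.2 pos [ 0.4559 -0.2116  0.1787] xaxis [0.052 0.999 0.   ] w 0.0005 tool shift cm [0.06 0.12 9.87] F [ 0.22 -1.2   0.21]
```

View pics/a1.png

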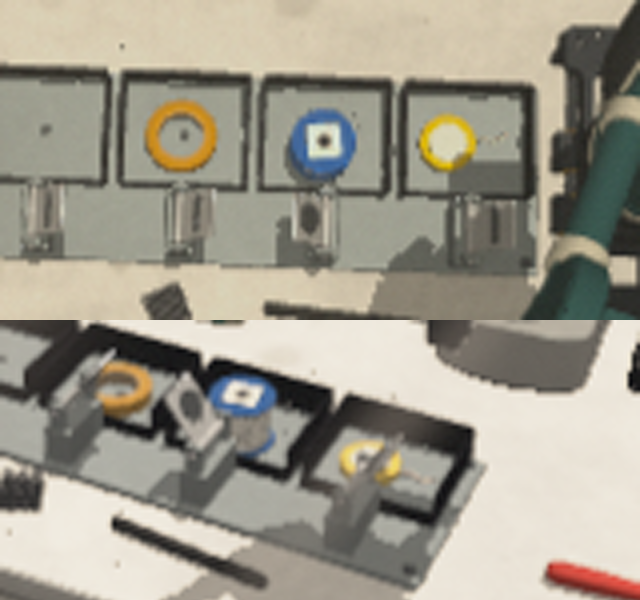

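The gripper is just right of the rack and clear of the braid tag, and nothing has moved. Next I descend and push gently.

```bash
python3 -m pendant '{"rows":[{"dx":0,"dy":0,"dz":2.5,"rx":0,"ry":0,"rz":0,"jaw":0},{"dx":0,"dy":0,"dz":2.5,"rx":0,"ry":0,"rz":0,"jaw":0},{"dx":0,"dy":0,"dz":2.5,"rx":0,"ry":0,"rz":0,"jaw":0},{"dx":0,"dy":0,"dz":2.4,"rx":0,"ry":0,"rz":0,"jaw":0},{"dx":0,"dy":0,"dz":0,"rx":0,"ry":0,"rz":0,"jaw":0},{"dx":0.3,"dy":0,"dz":0,"rx":0,"ry":0,"rz":0,"jaw":0},{"dx":0.3,"dy":0,"dz":0,"rx":0,"ry":0,"rz":0,"jaw":0},{"dx":0.3,"dy":0,"dz":0,"rx":0,"ry":0,"rz":0,"jaw":0},{"dx":0.3,"dy":0,"dz":0,"rx":0,"ry":0,"rz":0,"jaw":0},{"dx":0.3,"dy":0,"dz":0,"rx":0,"ry":0,"rz":0,"jaw":0},{"dx":0.3,"dy":0,"dz":0,"rx":0,"ry":0,"rz":0,"jaw":0},{"dx":0.3,"dy":0,"dz":0,"rx":0,"ry":0,"rz":0,"jaw":0},{"dx":0.3,"dy":0,"dz":0,"rx":0,"ry":0,"rz":0,"jaw":0},{"dx":0,"dy":0,"dz":0,"rx":0,"ry":0,"rz":0,"jaw":0}]}'
python3 go.py '[.457,-.165,.08]'
python3 - <<'E'
from workcell import get_image
import cv2,numpy as np
t,d=get_image("top");s,_=get_image("scene")
f=lambda i,r,c:cv2.resize(i[r:r+75,c:c+160,::-1],None,fx=4,fy=4,interpolation=cv2.INTER_CUBIC)
cv2.imwrite("pics/a2.png",np.vstack([f(t,160,290),f(s,190,300)]))
E
```

```text
time: 4.7
eef_pos: [0.4572, -0.1873, 0.0796]
tool_rot: [[0.05, 0.999, -0.0], [0.999, -0.05, 0.0], [0.0, -0.0, -1.0]]
contact_force: [-0.4, -0.1, -0.8]
width: 0.0004
gripper_force: 0.0
t 4.7 pos [ 0.4572 -0.1873  0.0796] xaxis [0.05  0.999 0.   ] w 0.0004 tool shift cm [ 2.22 -0.13 -0.04] F [-0.35 -0.05 -0.81]
```

View pics/a2.png

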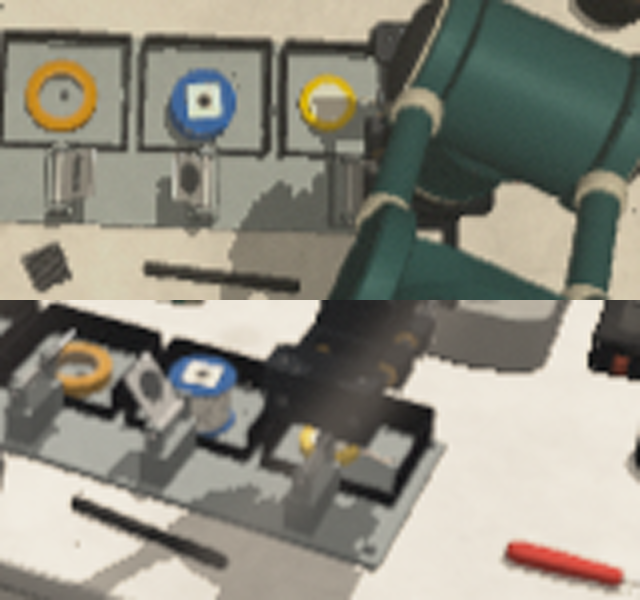

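The tag is being raised (scene, around 318,455) at negligible force. I keep pushing just past upright, then back off and go up.

```bash
python3 -m pendant '{"rows":[{"dx":0.3,"dy":0,"dz":0,"rx":0,"ry":0,"rz":0,"jaw":0},{"dx":0.3,"dy":0,"dz":0,"rx":0,"ry":0,"rz":0,"jaw":0},{"dx":0.3,"dy":0,"dz":0,"rx":0,"ry":0,"rz":0,"jaw":0},{"dx":0.3,"dy":0,"dz":0,"rx":0,"ry":0,"rz":0,"jaw":0},{"dx":0.3,"dy":0,"dz":0,"rx":0,"ry":0,"rz":0,"jaw":0},{"dx":0.2,"dy":0,"dz":0,"rx":0,"ry":0,"rz":0,"jaw":0},{"dx":0.2,"dy":0,"dz":0,"rx":0,"ry":0,"rz":0,"jaw":0},{"dx":0.2,"dy":0,"dz":0,"rx":0,"ry":0,"rz":0,"jaw":0},{"dx":0.2,"dy":0,"dz":0,"rx":0,"ry":0,"rz":0,"jaw":0},{"dx":0,"dy":0,"dz":0,"rx":0,"ry":0,"rz":0,"jaw":0},{"dx":0,"dy":0,"dz":0,"rx":0,"ry":0,"rz":0,"jaw":0},{"dx":-1,"dy":0,"dz":0,"rx":0,"ry":0,"rz":0,"jaw":0},{"dx":-1,"dy":0,"dz":0,"rx":0,"ry":0,"rz":0,"jaw":0},{"dx":0,"dy":0,"dz":-2,"rx":0,"ry":0,"rz":0,"jaw":0},{"dx":0,"dy":0,"dz":-2.5,"rx":0,"ry":0,"rz":0,"jaw":0},{"dx":0,"dy":0,"dz":-2.5,"rx":0,"ry":0,"rz":0,"jaw":0},{"dx":0,"dy":0,"dz":0,"rx":0,"ry":0,"rz":0,"jaw":0}]}'
python3 go.py '[.467,.006,.15]'
python3 - <<'E'
from workcell import get_image
import cv2,numpy as np
t,d=get_image("top");s,_=get_image("scene")
f=lambda i,r,c:cv2.resize(i[r:r+75,c:c+160,::-1],None,fx=4,fy=4,interpolation=cv2.INTER_CUBIC)
cv2.imwrite("pics/a3.png",np.vstack([f(t,160,290),f(s,190,300)]))
E
```

```text
time: 6.5
eef_pos: [0.4602, -0.187, 0.1536]
tool_rot: [[0.051, 0.999, 0.007], [0.999, -0.051, -0.003], [-0.003, 0.007, -1.0]]
contact_force: [-0.2, 0.1, 1.1]
width: 0.0003
gripper_force: 0.0
t 6.5 pos [ 0.4602 -0.187   0.1536] xaxis [ 0.051  0.999 -0.003] w 0.0003 tool shift cm [19.31 -0.3   0.3 ] F [-0.18  0.13  1.08]
```

View pics/a3.png

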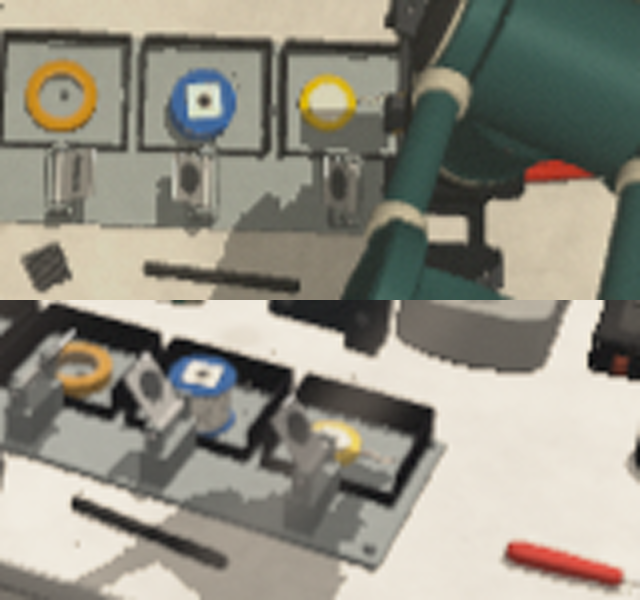

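The braid tag now leans left with its disc showing (top 340,183; scene 297,430). Now the tape tag.

```bash
python3 -m pendant '{"rows":[{"dx":2.4,"dy":0,"dz":0,"rx":0,"ry":0,"rz":0,"jaw":0},{"dx":2.4,"dy":0,"dz":0,"rx":0,"ry":0,"rz":0,"jaw":0},{"dx":2.4,"dy":0,"dz":0,"rx":0,"ry":0,"rz":0,"jaw":0},{"dx":2.4,"dy":0,"dz":0,"rx":0,"ry":0,"rz":0,"jaw":0},{"dx":2.4,"dy":0,"dz":0,"rx":0,"ry":0,"rz":0,"jaw":0},{"dx":2.4,"dy":0,"dz":0,"rx":0,"ry":0,"rz":0,"jaw":0},{"dx":2.4,"dy":-0.2,"dz":0,"rx":0,"ry":0,"rz":0,"jaw":0},{"dx":2.4,"dy":0,"dz":0,"rx":0,"ry":0,"rz":0,"jaw":0},{"dx":0,"dy":0,"dz":0,"rx":0,"ry":0,"rz":0,"jaw":0},{"dx":0,"dy":0,"dz":0,"rx":0,"ry":0,"rz":0,"jaw":0}]}'
python3 go.py '[.467,.005,.08]'
```

```text
time: 7.6
eef_pos: [0.4642, 0.007, 0.1483]
tool_rot: [[0.048, 0.999, -0.002], [0.999, -0.048, -0.0], [-0.001, -0.002, -1.0]]
contact_force: [-0.7, -0.5, -0.7]
width: 0.0003
gripper_force: 0.0
t 7.6 pos [0.4642 0.007  0.1483] xaxis [ 0.048  0.999 -0.001] w 0.0003 tool shift cm [-0.18  0.31  6.83] F [-0.7  -0.54 -0.66]
```

```bash
python3 -m pendant '{"rows":[{"dx":0,"dy":0.2,"dz":2.3,"rx":0,"ry":0,"rz":0,"jaw":0},{"dx":0,"dy":0,"dz":2.3,"rx":0,"ry":0,"rz":0,"jaw":0},{"dx":0,"dy":0,"dz":2.2,"rx":0,"ry":0,"rz":0,"jaw":0},{"dx":0,"dy":0,"dz":0,"rx":0,"ry":0,"rz":0,"jaw":0},{"dx":0.3,"dy":0,"dz":0,"rx":0,"ry":0,"rz":0,"jaw":0},{"dx":0.3,"dy":0,"dz":0,"rx":0,"ry":0,"rz":0,"jaw":0},{"dx":0.3,"dy":0,"dz":0,"rx":0,"ry":0,"rz":0,"jaw":0},{"dx":0.3,"dy":0,"dz":0,"rx":0,"ry":0,"rz":0,"jaw":0},{"dx":0.3,"dy":0,"dz":0,"rx":0,"ry":0,"rz":0,"jaw":0},{"dx":0.3,"dy":0,"dz":0,"rx":0,"ry":0,"rz":0,"jaw":0},{"dx":0.3,"dy":0,"dz":0,"rx":0,"ry":0,"rz":0,"jaw":0},{"dx":0.3,"dy":0,"dz":0,"rx":0,"ry":0,"rz":0,"jaw":0},{"dx":0.3,"dy":0,"dz":0,"rx":0,"ry":0,"rz":0,"jaw":0},{"dx":0,"dy":0,"dz":0,"rx":0,"ry":0,"rz":0,"jaw":0}]}'
python3 go.py '[.467,.055,.08]'
```

```text
time: 9.0
eef_pos: [0.4684, 0.0344, 0.0817]
tool_rot: [[0.05, 0.999, -0.0], [0.999, -0.05, 0.0], [0.0, -0.0, -1.0]]
contact_force: [-0.6, -0.9, 0.3]
width: 0.0007
gripper_force: 0.0
t 9.0 pos [0.4684 0.0344 0.0817] xaxis [0.05  0.999 0.   ] w 0.0007 tool shift cm [ 2.05 -0.24  0.17] F [-0.63 -0.86  0.27]
```

```bash
python3 -m pendant '{"rows":[{"dx":0.3,"dy":0,"dz":0,"rx":0,"ry":0,"rz":0,"jaw":0},{"dx":0.3,"dy":0,"dz":0,"rx":0,"ry":0,"rz":0,"jaw":0},{"dx":0.3,"dy":0,"dz":0,"rx":0,"ry":0,"rz":0,"jaw":0},{"dx":0.3,"dy":0,"dz":0,"rx":0,"ry":0,"rz":0,"jaw":0},{"dx":0.3,"dy":0,"dz":0,"rx":0,"ry":0,"rz":0,"jaw":0},{"dx":0.2,"dy":0,"dz":0,"rx":0,"ry":0,"rz":0,"jaw":0},{"dx":0.2,"dy":0,"dz":0,"rx":0,"ry":0,"rz":0,"jaw":0},{"dx":0.2,"dy":0,"dz":0,"rx":0,"ry":0,"rz":0,"jaw":0},{"dx":0,"dy":0,"dz":0,"rx":0,"ry":0,"rz":0,"jaw":0},{"dx":0,"dy":0,"dz":0,"rx":0,"ry":0,"rz":0,"jaw":0},{"dx":-1,"dy":0,"dz":0,"rx":0,"ry":0,"rz":0,"jaw":0},{"dx":-1,"dy":0,"dz":0,"rx":0,"ry":0,"rz":0,"jaw":0},{"dx":0,"dy":0,"dz":-2,"rx":0,"ry":0,"rz":0,"jaw":0},{"dx":0,"dy":0,"dz":-3,"rx":0,"ry":0,"rz":0,"jaw":0},{"dx":0,"dy":0,"dz":-3,"rx":0,"ry":0,"rz":0,"jaw":0},{"dx":0,"dy":0,"dz":-3,"rx":0,"ry":0,"rz":0,"jaw":0},{"dx":0,"dy":0,"dz":-3,"rx":0,"ry":0,"rz":0,"jaw":0},{"dx":0,"dy":0,"dz":0,"rx":0,"ry":0,"rz":0,"jaw":0}]}'
python3 -m pendant '{"rows":[{"dx":-3,"dy":0,"dz":0,"rx":0,"ry":0,"rz":0,"jaw":0},{"dx":-3,"dy":0,"dz":0,"rx":0,"ry":0,"rz":0,"jaw":0},{"dx":-3,"dy":0,"dz":0,"rx":0,"ry":0,"rz":0,"jaw":0},{"dx":-3,"dy":0,"dz":0,"rx":0,"ry":0,"rz":0,"jaw":0},{"dx":-3,"dy":0,"dz":0,"rx":0,"ry":0,"rz":0,"jaw":0},{"dx":-3,"dy":0,"dz":0,"rx":0,"ry":0,"rz":0,"jaw":0},{"dx":-3,"dy":0,"dz":0,"rx":0,"ry":0,"rz":0,"jaw":0},{"dx":-3,"dy":0,"dz":0,"rx":0,"ry":0,"rz":0,"jaw":0},{"dx":-3,"dy":0,"dz":0,"rx":0,"ry":0,"rz":0,"jaw":0},{"dx":-3,"dy":0,"dz":0,"rx":0,"ry":0,"rz":0,"jaw":0},{"dx":0,"dy":0,"dz":0,"rx":0,"ry":0,"rz":0,"jaw":0},{"dx":0,"dy":0,"dz":0,"rx":0,"ry":0,"rz":0,"jaw":0},{"dx":0,"dy":0,"dz":0,"rx":0,"ry":0,"rz":0,"jaw":0}]}'
python3 - <<'E'
from workcell import get_image
import cv2,numpy as np
t,d=get_image("top");s,_=get_image("scene")
f=lambda i,r,c:cv2.resize(i[r:r+75,c:c+160,::-1],None,fx=4,fy=4,interpolation=cv2.INTER_CUBIC)
cv2.imwrite("pics/a4.png",np.vstack([f(t,160,245),f(s,185,270)]))
E
```

```text
time: 10.8
eef_pos: [0.4716, 0.0341, 0.2267]
tool_rot: [[0.051, 0.999, 0.009], [0.999, -0.051, -0.0], [0.0, 0.009, -1.0]]
contact_force: [0.7, 0.1, 0.4]
width: 0.0005
gripper_force: 0.0
time: 12.1
eef_pos: [0.4529, -0.2639, 0.2208]
tool_rot: [[0.05, 0.999, -0.001], [0.999, -0.05, 0.001], [0.001, -0.001, -1.0]]
contact_force: [0.0, 0.5, 0.0]
width: 0.0006
gripper_force: 0.0
```

View pics/a4.png

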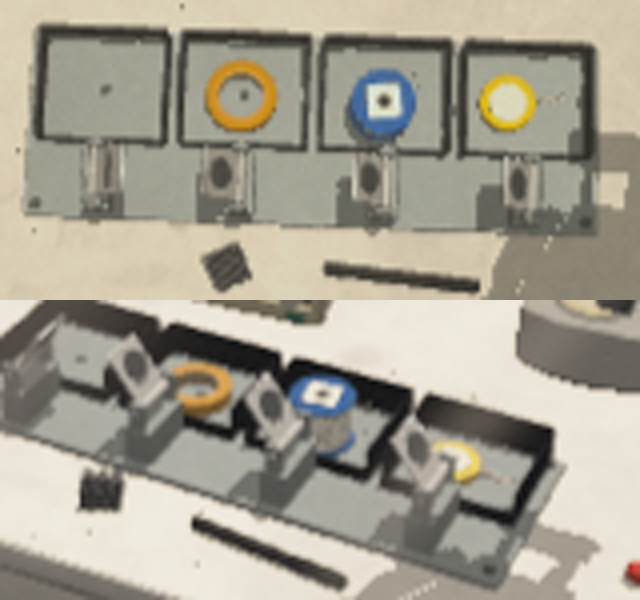

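The tape, solder and braid bays all show discs (top view 222,172; 370,178; 518,183). The empty bay shows the bar (107,172). Nothing else has moved and the arm is clear.

```bash
python3 -c "from workcell import robot;print(robot.job_done())"
```

```text
the job is handed in; nothing more can be done
None
```

The job is handed in: I flipped the tape and braid tags to the disc, the solder tag (disc) and the empty bay's tag (bar) were already right, and the last pictures at about 12 s show all four correct, the reels in place and the arm clear.

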